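Clear the lid of the grill pan and hold it half open

ROBOT

A 6-joint arm with a two-finger parallel gripper is mounted at the origin on a cart in front of the work surface, level with it; the furniture and walls round the work are solid. World frame = base frame: x ahead of the robot, y to its left, z up, the work surface at z = 0. Lengths are in m, angles in rad, forces in N, time in s.
With the tool pointing down it reaches from about 0.3 to 0.85 m from the base axis. Payload 4.2 kg.
Tool frame: the origin (TCP) lies midway between the tips of the shut fingers; the grasp point (between the pads) lies 19 mm behind it; z points along the fingers, y is the line along which they close (so a half turn about z gives the same grasp; the last joint's range is limited). The gripper opens to 91 mm and grips with 3 to 60 N. Pads are 32 mm wide; open, the fingers measure 118 mm over their backs; the gripper's body (76 mm by 178 mm) begins 60 mm behind the grasp point.
Start: joints at [-1.336, 0.32, 1.565, -0, 1.257, -0.02], TCP at [0.145, -0.556, 0.214] pointing down, gripper open.
Joint ranges: [-3.11, 3.11], [-0.84, 2.01], [0.21, 2.61], [-1.34, 4.49], [0.05, 2.63], [-2.56, 2.56]. Speed limits (rad/s): [2.57, 2.57, 3.14, 3.14, 3.14, 3.14].

INTERFACE

Orientations are given as a unit quaternion [w, x, y, z].
In Python, from bench import r gives the robot as it stands.
- The arm moves only by the shell command python3 -m inch 'ROWS' [FORCE]. ROWS is text: rows parted by semicolons, each of 5 numbers parted by spaces: the shift along the world's x, y, z in m, then the turn about the world's z in rad, then the opening, from 0 (shut) to 1 (fully open). In form: dx dy dz twist gripper; .... A call has 1 to 8 rows; each row shifts and turns the commanded pose from where the row before left it; what a row does not reach is not made up. A row lasts 1/10 s, in which the tool goes at most 50 mm and 8.59 degrees, less where a joint would pass 70% of its speed; a pose out of reach is approached as far as the arm can. A call with a gripper value outside its range is refused whole. The fingers move at their own pace and stop on an object; FORCE is the grip in N (left out, the last holds). Time passes only in rows, so rows that do not move let the fingers close. It gives the time, the measured TCP pose, the force, the opening and the grip force at its end, in the units of the state.
- r.read_state(): the state, without advancing time (a new reading comes with each control period).
- r.grab_frame(name): name is "side" or "top" or "wrist"; returns a dict with "frame" (480x640x3 uint8, red, green, blue), "camera_matrix" (3x3 intrinsics, pixels), "R" (3x3) and "t" (3): a world point X has camera coordinates R X + t; the wrist camera has in their place "tool_from_camera" (4x4, takes a point from camera to tool coordinates, whose origin is the TCP and whose axes are the flange's). Camera axes: x right, y down, z forward; pixel columns grow to the right and rows downward; lengths in m; the calibration is good to about 2 mm. A picture is of the moment at which its call begins: read the wrist's pose just before it. There is no depth.
- r.close_job(): hands the job in; it is judged then, once.
Trained networks look in a picture, given as the dict that the camera call returned (one of the last four; its "shot" number tells which), for a name from the list of things; names that differ only in an ending like _2 or _b are one class to them, and where a whole thing is asked for, a point or a joint stands for the part that bears it (a point fixed in the world has none). Each returns a list of dicts, best first, with "p" (0 to 1); they miss things now and then, are a little off and sometimes report something else, mostly with a low value. They report only what shows in the picture. A call takes as long as a camera call. They do not tell look-alikes from the thing itself.
- r.search_frame(target, picture): "centre" ([x, y, z] in m, in world coordinates, good to about 4 mm: the middle of the surface that is visible of it).
- r.regions_of(target, picture): "region" (480x640 bool, what is visible of it).
- r.spot_point(target, picture): "centre" ([x, y, z] in m, in world coordinates, good to about 4 mm: a listed point, or the origin of a listed thing).
The state is a dict: "time": time; "joints": joint angles; "qd": joint speeds; "joint_efforts": joint torques, N m; "ee_pos": TCP position; "eef_rot": TCP orientation; "wrist_force": force on the tool from outside, world axes, zero at the start; "ft_torque": the same for the moment, N m; "finger_gap": opening from 0.0 (shut) to 1.0 (fully open); "grip_force": force on a finger pad.
Only numpy, scipy, OpenCV 4.12 (cv2) and the standard library are available. Lean on these libraries where they do the work, as an engineer would, in place of code of your own. Each camera call takes 0.05 s, during which the arm holds its last target. There are 200 camera calls.

TASK

A spice jar was left standing on the closed red lid of the grill pan, and the pan has to be aired. Stand the jar upright in the middle of the round cork coaster and let go of it; then lift the lid by its steel handle bar until it is open at about 50 degrees and finish while still holding it there, because it falls shut if released. Never swing the lid past about 70 degrees or tip the jar over, and leave the tin, garlic and timer where they stand.

Things in the scene. Friction and masses are not known exactly. Their poses are not given: they have to be found in the camera images.
- grill_pan: black cast-iron grill pan, 220 (x) x 250 (y) x 58 mm high, fixed on the hob; side loop handles reach 156 mm from its centre. Red lid hinged along the rear (+x) edge, flat top 88 mm above the origin when shut. Origin: centre of the underside; x points from the handle side to the hinge side, y along the hinge, z up.
- lid_hinge (a point): middle of the lid's hinge axis, 112 mm behind the pan's centre (pan +x) and 58 mm above its underside; it does not move. Hinge axis runs along the pan's y.
- lid_handle (a point): centre of the lid's steel handle bar: round, 16 mm thick, 110 mm long, parallel to the hinge, on a post at each end, 42 mm above the lid's top. Lid shut: 73 mm in front of the pan's centre (pan -x), 130 mm above its underside; that is 185 mm before and 72 mm above the hinge axis, so it swings on a radius of 199 mm. The bar can turn inside the fingers.
- lid (a joint): lid angle in rad: 0 shut, grows as the handle side swings up and back toward the hinge (+x) side; 0.873 is 50 degrees. The lid weighs about 0.4 to 0.85 kg, has no spring and hardly any friction, and falls shut from any angle below 90 degrees when released.
- jar: glass spice jar with a brown cap and a coloured label, round, 41 mm diameter over its whole height, 105 mm tall, about 0.11 kg. Stands on the lid at the start. Origin: centre of its underside, z up.
- coaster: round cork coaster (pale wood colour), 92 mm diameter, 9 mm thick, flat on top, lying loose on the hob right of the pan. Origin: centre of its underside.
- tin: unopened food tin, 76 mm diameter, 58 mm tall, on the hob right of the pan, at the coaster's side; to be left alone. Origin: centre of its underside.
- garlic: garlic bulb, 60 mm, on the hob left of the pan; to be left alone. Origin: centre of its underside.
- timer: white kitchen timer, 64 mm diameter, 56 mm tall, on the worktop at the right; to be left alone. Origin: centre of its underside.
Mind the look-alikes: they are no part of the job. What is shaped like the jar but pink is not meant. There is more than one size of the coaster; the one meant has the size given above.

How it is judged:
By the outcome, as a careful person would: the job done as asked, in the order asked, and still so for the second after the job is handed in, while the arm keeps its last pose, push and grip.
It also fails if it takes over 54 s, if anything falls off the work surface, if the arm or the gripper's body presses on something with over 40 N, if the wrist force passes 120 N, or if a joint passes its speed limit or range.

## Working session

There is one attempt and no reset: what is moved stays moved. The work goes in short steps, Python scripts to look and compute and a shell command to move; the robot and the scene stay as the last step left them, time stands still between calls to the robot, and variables do not carry over. Pictures are saved under pics/ and viewed, at most 10 in all, crops included, and the job is handed in when it is done.

```bash
mkdir -p pics; ls; cat > h.py <<'E'
import numpy as np, cv2
from bench import r
def save(f,n): cv2.imwrite('pics/'+n,cv2.cvtColor(np.ascontiguousarray(f),cv2.COLOR_RGB2BGR))
def proj(d,X):
    p=np.array(d["camera_matrix"])@(np.array(d["R"])@np.array(X)+np.array(d["t"])); return (p[:2]/p[2]).round(0)
E
python3 - <<'E'
from h import *
s=r.read_state(); print({k:np.round(v,3).tolist() for k,v in s.items()})
for n in("top","side"):
    d=r.grab_frame(n); save(d["frame"],n+"0.png")
    print(n,"cam",np.round(-np.array(d["R"]).T@np.array(d["t"]),3))
    for t in["grill_pan","lid_handle","lid_hinge","jar","coaster","tin","garlic","timer"]:
        for q in r.spot_point(t,d): print(t,np.round(q["centre"],3),round(q["p"],2),proj(d,q["centre"]))
E
```

```text
pics
{'time': 0.0, 'joints': [-1.336, 0.32, 1.566, -0.0, 1.257, -0.02], 'qd': [0.0, -0.0, 0.001, -0.0, -0.001, 0.001], 'joint_efforts': [0.001, -41.246, -23.197, 0.073, 0.046, -0.0], 'ee_pos': [0.145, -0.556, 0.213], 'eef_rot': [-0.001, 0.992, 0.127, -0.0], 'wrist_force': [0.506, -0.756, -0.404], 'ft_torque': [-0.021, 0.06, -0.089], 'grip_force': 0.0, 'finger_gap': 1.002}
top cam [0.224 0.094 1.27 ]
grill_pan [0.537 0.229 0.003] 0.75 [262. 263.]
lid_handle [0.462 0.236 0.128] 0.9 [253. 281.]
lid_hinge [0.649 0.219 0.056] 0.87 [265. 217.]
jar [0.556 0.249 0.089] 0.96 [251. 248.]
jar [0.734 0.346 0.004] 0.56 [222. 195.]
coaster [ 0.433 -0.114  0.005] 0.8 [391. 301.]
coaster [0.747 0.012 0.   ] 0.64 [341. 191.]
tin [ 0.613 -0.116  0.001] 0.63 [388. 236.]
garlic [ 0.495  0.539 -0.002] 0.74 [146. 279.]
timer [ 0.417 -0.316 -0.008] 0.75 [467. 307.]
side cam [0.075 1.291 1.023]
grill_pan [0.531 0.232 0.   ] 0.63 [313. 297.]
lid_handle [0.463 0.232 0.135] 0.64 [338. 264.]
lid_handle [0.548 0.247 0.087] 0.27 [305. 274.]
lid_hinge [0.646 0.222 0.053] 0.85 [277. 269.]
lid_hinge [0.466 0.232 0.133] 0.72 [337. 265.]
jar [0.549 0.25  0.085] 0.81 [305. 275.]
jar [ 0.608 -0.12   0.003] 0.75 [335. 224.]
jar [0.646 0.222 0.053] 0.71 [277. 269.]
jar [0.732 0.346 0.003] 0.56 [228. 302.]
coaster [ 0.433 -0.111 -0.004] 0.69 [386. 240.]
coaster [0.746 0.012 0.002] 0.68 [279. 235.]
tin [ 0.609 -0.119  0.002] 0.65 [335. 224.]
tin [ 0.417 -0.317 -0.006] 0.61 [408. 209.]
garlic [ 0.499  0.532 -0.   ] 0.55 [274. 380.]
timer [ 0.416 -0.32  -0.006] 0.51 [409. 209.]
```

View pics/top0.png

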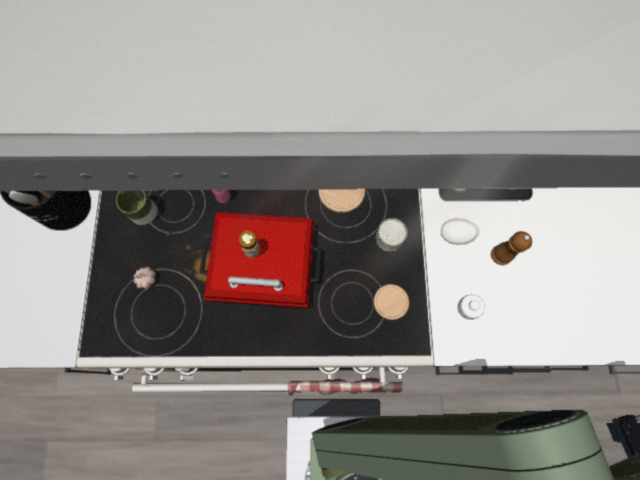

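View pics/side0.png

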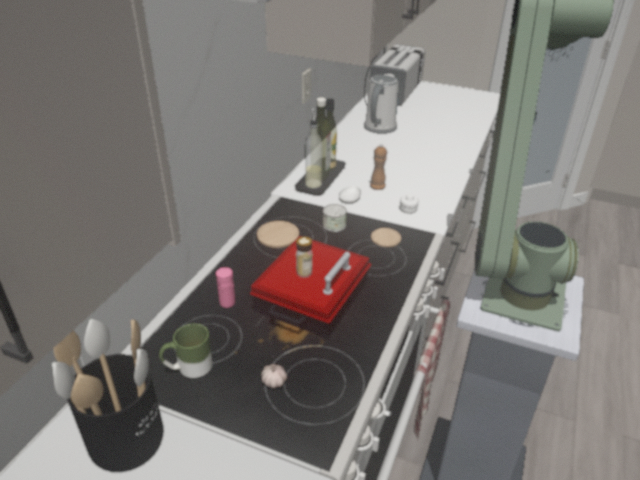

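```bash
python3 - <<'E'
from h import *
import cv2
d=r.grab_frame("top"); f=d["frame"]
K=np.array(d["camera_matrix"]);R=np.array(d["R"]);t=np.array(d["t"])
print('f',K[0,0])
def back(u,v,z):
    w=R.T@np.linalg.inv(K)@[u,v,1]; c=-R.T@t; return c+w*(z-c[2])/w[2]
for q in r.regions_of("coaster",d):
    m=q["region"]; c=cv2.findContours(m.astype(np.uint8),0,1)[0]; c=max(c,key=len)[:,0]
    P=np.array([back(u,v,.009)[:2] for u,v in c]); print("coaster",P.min(0),P.max(0),P.mean(0),np.ptp(P,0),q["p"])
c=f[175:330,180:500]; save(cv2.resize(c,None,fx=2.4,fy=2.4,interpolation=2),"crop1.png")
E
```

```text
f 482.46709243359925
coaster [ 0.3877026  -0.15522758] [ 0.47450446 -0.06800297] [ 0.4308473  -0.11081009] [0.08680187 0.08722461] 0.92
coaster [ 0.68322844 -0.05372971] [0.7490461  0.07595304] [0.72195254 0.01086393] [0.06581767 0.12968275] 0.9
```

View pics/crop1.png

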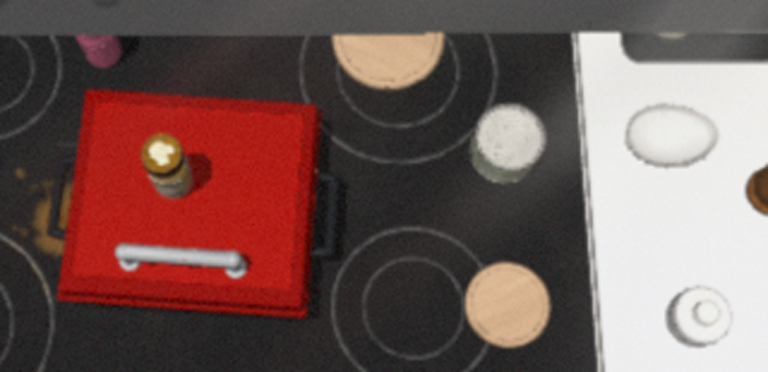

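Seen: the jar with gold/brown cap stands on the red lid (top view 251,248). Its pink look-alike is at (222,195). Candidate coasters are the small one at (391,301), measured at about 88 mm, and the large one at (341,191), about 130 mm. The crop confirms I want the jar on the lid and the small coaster. Pan yaw is about -0.073 and the heights agree (jar 0.087, bar 0.130). I'll bring the closing axis across the bar now, since that suits the jar too.

```bash
python3 -m inch '0.018 0.036 0.012 0.145 1;0.018 0.036 0.012 0.145 1;0.018 0.036 0.012 0.145 1;0.018 0.036 0.012 0.145 1;0.018 0.036 0.012 0.145 1;0.018 0.036 0.012 0.145 1;0.018 0.036 0.012 0.145 1;0.018 0.036 0.012 0.145 1' 15; python3 -m inch '0.018 0.036 0 0.08 1;0.018 0.036 0 0 1;0.018 0.036 0 0 1;0.018 0.036 0 0 1;0.018 0.036 0 0 1;0.018 0.036 0 0 1;0.018 0.036 0 0 1;0.018 0.036 0 0 1'
```

```text
time: 1.8
ee_pos: [0.2893, -0.2669, 0.3107]
eef_rot: [0.0, 0.758, 0.652, 0.0]
wrist_force: [1.2, -0.3, 0.6]
finger_gap: 0.997
grip_force: 0.0
time: 2.6
ee_pos: [0.4334, 0.0212, 0.3102]
eef_rot: [0.0, 0.733, 0.68, 0.0]
wrist_force: [1.5, -1.0, 0.4]
finger_gap: 1.0
grip_force: 0.0
```

```bash
python3 -m inch '0.02 0.038 0 0 1;0.02 0.038 0 0 1;0.02 0.038 0 0 1;0.02 0.038 0 0 1;0.02 0.038 0 0 1;0.02 0.038 0 0 1;0 0 0 0 1;0 0 0 0 1'
python3 - <<'E'
from h import *
s=r.read_state(); print(np.round(s["ee_pos"],4))
d=r.grab_frame("wrist"); save(d["frame"],"w1.png")
for t in["lid_handle","lid_hinge","jar","grill_pan","coaster"]:
    for q in r.spot_point(t,d): print(t,np.round(q["centre"],3),round(q["p"],2))
E
```

```text
time: 3.4
ee_pos: [0.5528, 0.248, 0.3091]
eef_rot: [-0.0, 0.733, 0.68, -0.001]
wrist_force: [-0.3, -0.6, 0.9]
finger_gap: 0.997
grip_force: 0.0
[0.5528 0.248  0.3091]
lid_handle [0.462 0.237 0.133] 0.94
lid_hinge [0.647 0.221 0.056] 0.68
jar [ 0.733  0.347 -0.004] 0.91
grill_pan [ 0.534  0.225 -0.   ] 0.64
```

View pics/w1.png

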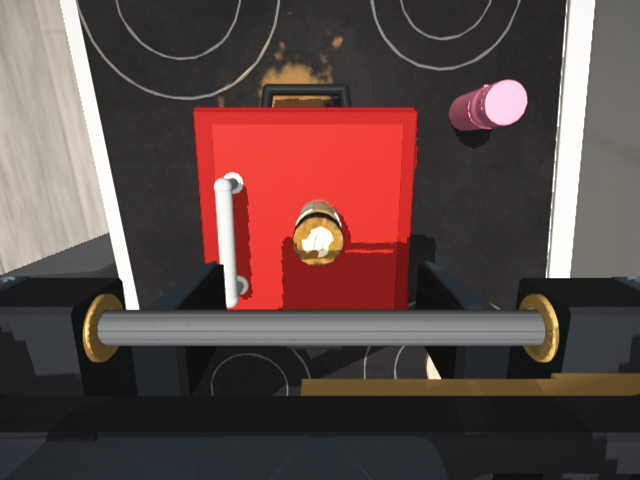

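The wrist view shows the jar cap centred at about (319,240), between the fingers, with the bar at (227,243) and the pink look-alike at (490,105). I'll compute the cap ray at z=0.193 with a descent offset.

```bash
python3 - <<'E'
from h import *
from scipy.spatial.transform import Rotation as Ro
s=r.read_state(); d=r.grab_frame("wrist"); T=np.array(d["tool_from_camera"]);K=np.array(d["camera_matrix"])
q=s["eef_rot"]; R=Ro.from_quat([q[1],q[2],q[3],q[0]]).as_matrix()
c=R@T[:3,3]+s["ee_pos"]
for uv,z in(((319,240),.193),((227,242),.130)):
    w=R@T[:3,:3]@np.linalg.inv(K)@[*uv,1]; print(c+w*(z-c[2])/w[2])
E
```

```text
[0.55090127 0.24497401 0.193     ]
[0.46199661 0.23483549 0.13      ]
```

```bash
python3 -m inch '-0.001 -0.001 -0.03 0 1;0 0 -0.03 0 1;0 0 -0.03 0 1;0 0 -0.03 0 1;0 0 -0.025 0 1;0 0 -0.015 0 1;0 0 -0.01 0 1;0 0 0 0 1'; python3 -m inch '0 0 0 0 0.7;0 0 0 0 0.5;0 0 0 0 0.4;0 0 0 0 0.3;0 0 0 0 0.2;0 0 0 0 0.2;0 0 0 0 0.2;0 0 0 0 0.2' 15
```

```text
time: 4.55
ee_pos: [0.5513, 0.2459, 0.139]
eef_rot: [-0.0, 0.734, 0.68, -0.001]
wrist_force: [-0.8, -0.3, 0.7]
finger_gap: 0.997
grip_force: 0.0
time: 5.35
ee_pos: [0.5518, 0.2466, 0.14]
eef_rot: [-0.0, 0.733, 0.68, -0.0]
wrist_force: [-1.0, 0.1, 0.9]
finger_gap: 0.446
grip_force: 15.0
```

```bash
python3 -m inch '0 0 0.01 0 0.2;0 0 0.02 0 0.2;0 0 0.03 0 0.2;0 0 0.03 0 0.2;0 -0.01 0.03 0 0.2;-0.006 -0.02 0 0 0.2;-0.01 -0.03 0 0 0.2;-0.01 -0.03 0 0 0.2' 15; python3 -m inch '-0.012 -0.036 0 0 0.2;-0.012 -0.036 0 0 0.2;-0.012 -0.036 0 0 0.2;-0.012 -0.036 0 0 0.2;-0.012 -0.036 0 0 0.2;-0.012 -0.036 0 0 0.2;-0.012 -0.03 0 0 0.2;-0.009 -0.022 0 0 0.2';python3 -m inch '0 0 -0.02 0 0.2;0 0 -0.03 0 0.2;0 0 -0.03 0 0.2;0 0 -0.03 0 0.2;0 0 -0.03 0 0.2;0 0 -0.02 0 0.2;0 0 0 0 0.2;0 0 0 0 0.2'
python3 - <<'E'
from h import *
s=r.read_state(); print(np.round(s["ee_pos"],4))
d=r.grab_frame("side")
for t in["jar","coaster"]:
    for q in r.spot_point(t,d): print(t,np.round(q["centre"],3),round(q["p"],2))
a=cv2.resize(d["frame"][180:280,330:450],None,fx=5,fy=5,interpolation=2)
save(a,"s2.png")
s=r.read_state();d=r.grab_frame("wrist")
for t in["jar","coaster"]:
    for q in r.spot_point(t,d): print(t,np.round(q["centre"],3),round(q["p"],2))
E
```

```text
time: 6.15
ee_pos: [0.5256, 0.1558, 0.2605]
eef_rot: [0.0, 0.733, 0.68, 0.0]
wrist_force: [0.0, -0.1, -2.2]
finger_gap: 0.444
grip_force: 15.0
time: 6.95
ee_pos: [0.432, -0.1132, 0.2606]
eef_rot: [0.0, 0.734, 0.679, -0.0]
wrist_force: [-0.5, -0.2, -1.9]
finger_gap: 0.441
grip_force: 15.0
time: 7.75
ee_pos: [0.4335, -0.1116, 0.1007]
eef_rot: [0.0, 0.733, 0.68, 0.0]
wrist_force: [0.4, 0.0, -0.9]
finger_gap: 0.447
grip_force: 15.0
[ 0.4335 -0.1116  0.1007]
jar [ 0.734  0.343 -0.002] 0.87
jar [ 0.432 -0.11   0.048] 0.76
coaster [ 0.43  -0.109 -0.004] 0.91
coaster [0.743 0.009 0.001] 0.88
jar [ 0.432 -0.11   0.049] 0.92
coaster [ 0.433 -0.111 -0.001] 0.65
```

View pics/s2.png

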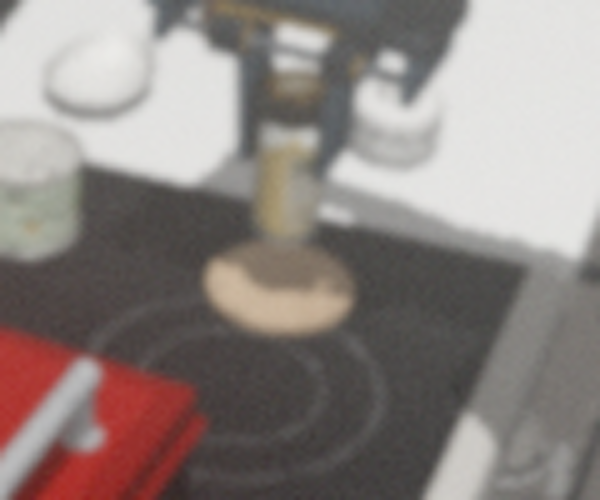

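The close-up shows the jar upright, with its base at (285,240), over the coaster, centred at (280,285). The base is about 39 mm above the cork and the positions agree within 2 mm, so I'll lower it.

```bash
python3 -m inch '-0.001 0 -0.015 0 0.2;0 0 -0.01 0 0.2;0 0 -0.006 0 0.2;0 0 -0.003 0 0.2;0 0 0 0 0.2'; python3 -m inch '0 0 -0.002 0 0.2;0 0 -0.001 0 0.2;0 0 -0.001 0 0.2;0 0 0 0 0.2'
```

```text
time: 8.55
ee_pos: [0.4318, -0.1114, 0.0657]
eef_rot: [-0.0, 0.733, 0.68, -0.0]
wrist_force: [-0.3, -0.6, -1.9]
finger_gap: 0.44
grip_force: 15.0
time: 8.95
ee_pos: [0.4319, -0.1115, 0.062]
eef_rot: [0.0, 0.733, 0.68, 0.0]
wrist_force: [0.1, 0.2, -1.5]
finger_gap: 0.445
grip_force: 15.0
```

```bash
python3 -m inch '0 0 -0.001 0 0.2;0 0 -0.001 0 0.2;0 0 0 0 0.2'; python3 -m inch '0 0 -0.001 0 0.2;0 0 -0.0005 0 0.2;0 0 0 0 0.2'
```

```text
time: 9.25
ee_pos: [0.432, -0.1115, 0.0609]
eef_rot: [0.0, 0.733, 0.68, 0.0]
wrist_force: [-2.8, -0.3, 7.5]
finger_gap: 0.446
grip_force: 15.0
time: 9.55
ee_pos: [0.432, -0.1115, 0.0606]
eef_rot: [0.0, 0.733, 0.68, 0.0]
wrist_force: [-4.5, 1.0, 19.2]
finger_gap: 0.446
grip_force: 15.0
```

Contact made. Ease off slightly, then open gently and rise.

```bash
python3 -m inch '0 0 0.002 0 0.2;0 0 0 0 0.2;0 0 0 0 0.5;0 0 0 0 0.6;0 0 0 0 0.8;0 0 0 0 1;0 0 0 0 1;0 0 0 0 1'; python3 -m inch '0 0 0.01 0 1;0 0 0.03 0 1;0 0 0.04 0 1;0 0 0.04 0 1;0 0 0.04 0 1;0 0 0.04 0 1;0 0 0.03 0 1;0 0 0 0 1'
python3 - <<'E'
from h import *
d=r.grab_frame("side")
for t in["jar","coaster"]:
    for q in r.spot_point(t,d): print(t,np.round(q["centre"],3),round(q["p"],2))
a=cv2.resize(d["frame"][180:280,330:450],None,fx=4,fy=4,interpolation=2)
d=r.grab_frame("wrist")
for t in["jar","coaster","lid_handle"]:
    for q in r.spot_point(t,d): print(t,np.round(q["centre"],3),round(q["p"],2))
b=cv2.resize(d["frame"],(400,300)); b=np.vstack([b,np.zeros((100,400,3),np.uint8)])
save(np.hstack([a[:400,:400],b]),"s3.png")
E
```

```text
time: 10.35
ee_pos: [0.4319, -0.1115, 0.0604]
eef_rot: [0.0, 0.733, 0.68, -0.0]
wrist_force: [0.6, -0.2, 0.4]
finger_gap: 0.908
grip_force: 0.0
time: 11.15
ee_pos: [0.434, -0.112, 0.2957]
eef_rot: [0.005, 0.733, 0.68, 0.003]
wrist_force: [0.3, -0.3, -0.9]
finger_gap: 0.997
grip_force: 0.0
jar [ 0.431 -0.112  0.006] 0.83
jar [0.733 0.344 0.002] 0.58
coaster [0.749 0.005 0.001] 0.86
coaster [ 0.432 -0.111 -0.006] 0.55
jar [ 0.433 -0.111  0.01 ] 0.96
coaster [ 0.433 -0.111 -0.001] 0.88
coaster [ 0.751  0.017 -0.002] 0.62
```

View pics/s3.png

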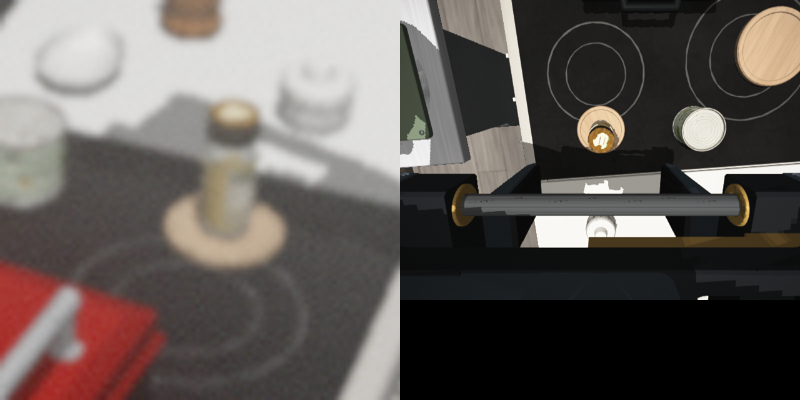

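The jar stands upright in the middle of the coaster, side crop (228,215) on (225,230). Next, the bar.

```bash
python3 -m inch '0.003 0.03 0 0 1;0.003 0.045 0 0 1;0.003 0.045 0 0 1;0.003 0.045 0 0 1;0.004 0.045 0 0 1;0.004 0.045 0 0 1;0.004 0.045 0 0 1;0.004 0.045 0 0 1'; python3 -m inch '0 0.002 0 0 1;0 0 -0.03 0 1;0 0 -0.03 0 1;0 0 -0.03 0 1;0 0 -0.02 0 1;0 0 0 0 1;0 0 0 0 1'
python3 - <<'E'
from h import *
s=r.read_state(); print(np.round(s["ee_pos"],4))
d=r.grab_frame("wrist")
for t in["lid_handle"]:
    for q in r.spot_point(t,d): print(t,np.round(q["centre"],3),round(q["p"],2))
save(d["frame"],"w4.png")
E
```

```text
time: 12.3
ee_pos: [0.4595, 0.2353, 0.2896]
eef_rot: [-0.0, 0.733, 0.68, -0.001]
wrist_force: [0.1, -0.4, -0.2]
finger_gap: 1.0
grip_force: 0.0
time: 13.0
ee_pos: [0.4601, 0.235, 0.1806]
eef_rot: [0.0, 0.734, 0.68, -0.0]
wrist_force: [0.0, 0.7, 0.3]
finger_gap: 1.002
grip_force: 0.0
[0.4601 0.235  0.1806]
lid_handle [0.46  0.236 0.134] 0.96
```

View pics/w4.png

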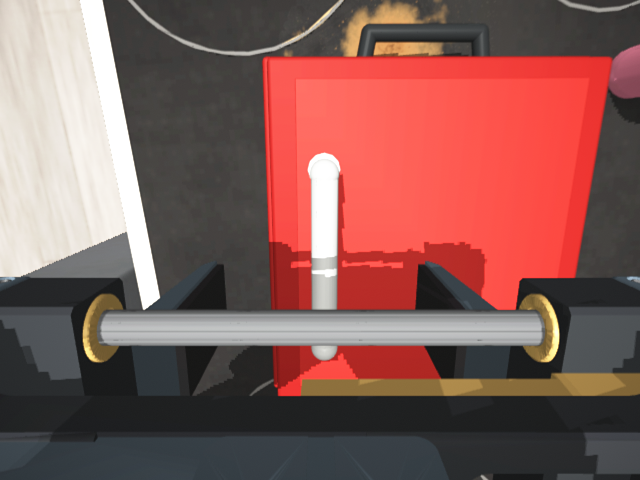

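The bar runs vertically at column 324, midway between the fingers (222/418) and parallel to the pads. I'll descend to TCP z 0.111 and grip firmly.

```bash
python3 -m inch '0.001 0 -0.03 0 1;0 0 -0.025 0 1;0 0 -0.014 0 1;0 0 0 0 1'; python3 -m inch '0 0 0 0 0.6;0 0 0 0 0.3;0 0 0 0 0.1;0 0 0 0 0;0 0 0 0 0;0 0 0 0 0;0 0 0 0 0;0 0 0 0 0' 30
```

```text
time: 13.5
ee_pos: [0.4604, 0.2351, 0.1108]
eef_rot: [-0.0, 0.733, 0.68, -0.001]
wrist_force: [0.1, -0.6, -0.1]
finger_gap: 1.001
grip_force: 0.0
time: 14.3
ee_pos: [0.4609, 0.2355, 0.1115]
eef_rot: [0.0, 0.733, 0.68, 0.0]
wrist_force: [-0.4, -0.1, 0.4]
finger_gap: 0.328
grip_force: 0.0
```

```bash
python3 -m inch '0 0 0 0 0;0 0 0 0 0;0 0 0 0 0;0 0 0 0 0' 40; python3 - <<'E'
import numpy as np
t=np.linspace(0,.873,17); p=np.c_[-.185*np.cos(t)+.072*np.sin(t),.185*np.sin(t)+.072*np.cos(t)]
for a,b in np.diff(p,axis=0): print('%.4f %.4f %.4f 0 0;'%(a*.9973,-a*.0729,b),end='')
print(p[-1]-p[0])
E
```

```text
time: 14.7
ee_pos: [0.462, 0.2355, 0.1115]
eef_rot: [0.001, 0.733, 0.68, 0.001]
wrist_force: [4.8, -1.4, -2.5]
finger_gap: 0.164
grip_force: 40.0
0.0042 -0.0003 0.0100 0 0;0.0047 -0.0003 0.0097 0 0;0.0052 -0.0004 0.0095 0 0;0.0058 -0.0004 0.0092 0 0;0.0062 -0.0005 0.0088 0 0;0.0067 -0.0005 0.0085 0 0;0.0072 -0.0005 0.0081 0 0;0.0076 -0.0006 0.0077 0 0;0.0080 -0.0006 0.0073 0 0;0.0084 -0.0006 0.0068 0 0;0.0087 -0.0006 0.0064 0 0;0.0091 -0.0007 0.0059 0 0;0.0094 -0.0007 0.0054 0 0;0.0097 -0.0007 0.0048 0 0;0.0099 -0.0007 0.0043 0 0;0.0101 -0.0007 0.0038 0 0;[0.12130255 0.1160203 ]
```

Gripped on the 16 mm bar. Swing in two halves, watching the force.

```bash
python3 -m inch '0.0042 -0.0003 0.0100 0 0;0.0047 -0.0003 0.0097 0 0;0.0052 -0.0004 0.0095 0 0;0.0058 -0.0004 0.0092 0 0;0.0062 -0.0005 0.0088 0 0'; python3 -m inch '0.0067 -0.0005 0.0085 0 0;0.0072 -0.0005 0.0081 0 0;0.0076 -0.0006 0.0077 0 0;0 0 0 0 0'
```

```text
time: 15.2
ee_pos: [0.4863, 0.2336, 0.1581]
eef_rot: [-0.001, 0.734, 0.68, -0.001]
wrist_force: [2.4, 0.4, -7.7]
finger_gap: 0.163
grip_force: 40.0
time: 15.6
ee_pos: [0.508, 0.232, 0.1845]
eef_rot: [-0.001, 0.734, 0.68, -0.001]
wrist_force: [-5.7, 0.4, -1.0]
finger_gap: 0.164
grip_force: 40.0
```

```bash
python3 -m inch '0.0080 -0.0006 0.0073 0 0;0.0084 -0.0006 0.0068 0 0;0.0087 -0.0006 0.0064 0 0;0.0091 -0.0007 0.0059 0 0;0 0 0 0 0'; python3 -m inch '0.0094 -0.0007 0.0054 0 0;0.0097 -0.0007 0.0048 0 0;0.0099 -0.0007 0.0043 0 0;0.0101 -0.0007 0.0038 0 0;0 0 0 0 0;0 0 0 0 0;0 0 0 0 0'
python3 - <<'E'
from h import *
s=r.read_state(); p=s["ee_pos"]; print(np.round(p,4),np.round(s["wrist_force"],1))
h=np.array([.462+.1845,.2355-.0135]); x=(np.array(p[:2])-h)@[.9973,-.0729]; z=p[2]+.019-.0585
print("theta",np.degrees(np.arctan2(z,-x)-.371),np.hypot(x,z))
fs=[]
for n in("side","top"):
    d=r.grab_frame(n); f=d["frame"]; fs.append(cv2.resize(f[150:400,200:500] if n=="side" else f[180:380,130:490],(400,333)))
    for t in["lid_handle","jar","coaster","tin","garlic","timer"]:
        for q in r.spot_point(t,d)[:2]: print(n,t,np.round(q["centre"],3),round(q["p"],2))
save(np.hstack(fs),"end.png")
E
```

```text
time: 16.1
ee_pos: [0.5416, 0.2294, 0.2124]
eef_rot: [-0.001, 0.734, 0.68, -0.001]
wrist_force: [-9.4, -0.2, 8.4]
finger_gap: 0.166
grip_force: 40.0
time: 16.8
ee_pos: [0.5817, 0.2264, 0.2305]
eef_rot: [0.001, 0.733, 0.68, 0.001]
wrist_force: [-5.3, -1.3, 6.4]
finger_gap: 0.163
grip_force: 40.0
[0.5817 0.2264 0.2305] [-5.3 -1.3  6.4]
theta 49.97388648275012 0.20169943222164188
side lid_handle [0.582 0.222 0.25 ] 0.59
side jar [ 0.429 -0.112  0.008] 0.91
side jar [0.734 0.346 0.   ] 0.55
side coaster [ 0.746  0.006 -0.001] 0.69
side coaster [ 0.432 -0.111 -0.006] 0.56
side tin [ 0.609 -0.118  0.001] 0.64
side garlic [0.495 0.536 0.001] 0.81
side timer [ 0.413 -0.319 -0.005] 0.58
top jar [ 0.436 -0.111  0.014] 0.6
top jar [0.736 0.346 0.001] 0.58
top coaster [0.748 0.008 0.001] 0.85
top coaster [ 0.433 -0.115  0.   ] 0.56
top tin [ 0.611 -0.116 -0.003] 0.93
top garlic [ 0.492  0.539 -0.003] 0.79
top timer [ 0.415 -0.314 -0.004] 0.62
```

View pics/end.png

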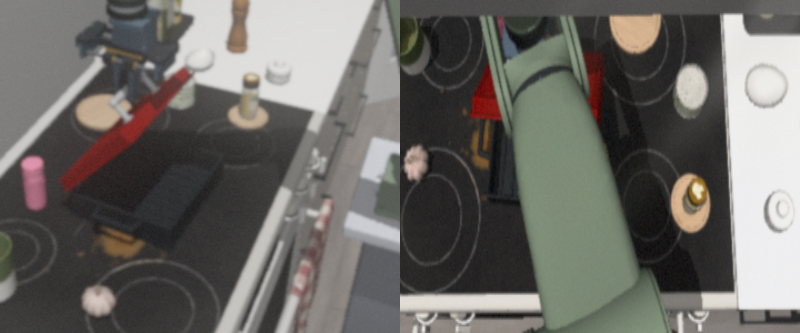

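The lid is held open at 50° (left part, 125,115). The jar stands on the coaster at (248,100), and the tin, garlic and timer have not moved.

```bash
python3 -c "from bench import r; print(r.close_job())"
```

```text
the job is handed in; nothing more can be done
None
```

The job is handed in: the jar stands upright and released in the middle of the 92 mm coaster, the gripper is holding the lid by its bar at about 50°, and the tin, garlic and timer have not moved.

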